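# Turn the cover plate over on the sloping rest

### The job

The cover plate lies green side out on the sloping wooden rest, where its edges cannot be gripped. Slide it sideways along the lip until it sticks out past the side of the rest, take hold of the part that sticks out, turn the plate over, and leave it lying flat on the rest with its bare metal side out, bottom edge down on the lip and wholly between the two sides of the rest. Do not let the plate drop off onto the bench.

Things in the scene. Friction and masses are not known exactly. Their poses are not given: they have to be found in the camera images.
- plate_center (a point): Centre of the loose cover plate, 100 x 110 x 8 mm, 0.11 to 0.22 kg: one face green, the other bare aluminium, both with drawn-on dark slots and dots (no openings). Axes: x along the 100 mm side (at the start up the slope), y along the 110 mm side (at the start along the lip), z out of the green face. It stays put on the lip even when sticking out sideways, if its centre is over the board.
- rest_board: Board of the wooden rest, fixed, 50 degrees from level. Origin: on its face in the corner with the lip, mid-width, 45 mm above the bench. x up the slope, y along the lip, z out of the face. Board: y -85 to 85, x to 108, z -12 to 0 mm; lip: x -12 to 0, z to 11 mm. Plate on it: centre x 50, z 4 mm. Past the board's sides nothing stands behind the plate (foot and posts are within y +-75).

How it is judged:
By the outcome, as a careful person would: the job done as asked, in the order asked, and still so for the second after the job is handed in, with the robot touching nothing.
It also fails if it takes over 72 s, if anything falls off the work surface, if the arm or the gripper's body presses on something with over 40 N, if the wrist force passes 120 N, or if a joint passes its speed limit or range.

### The arm

A 6-joint arm with a two-finger parallel gripper is mounted at the origin on a cart in front of the work surface, level with it; the furniture and walls round the work are solid. World frame = base frame: x ahead of the robot, y to its left, z up, the work surface at z = 0. Lengths are in m, angles in rad, forces in N, time in s.
With the tool pointing down it reaches from about 0.35 to 0.875 m from the base axis. Payload 4.2 kg.
Tool frame: the origin (TCP) lies at the very end of the fingers, on their centre line; the grasp point (between the pads) lies 19 mm behind it; z points along the fingers, y is the line along which they close (so a half turn about z gives the same grasp; the last joint's range is limited). The gripper opens to 87 mm and grips with 3 to 60 N. Pads are 19 mm wide; open, the fingers measure 117 mm over their backs; the gripper's body (75 mm by 190 mm) begins 51 mm behind the grasp point.
Start: joints at [1.394, 0.385, 0.008, 0, -1.194, -0.259], TCP at [0.264, 0.567, 0.223] pointing down, gripper open.
Joint ranges: [-3.14, 3.14], [-1.21, 2.06], [-1.07, 1.41], [-3.16, 2.05], [-2.99, -0.16], [-3.1, 3.1]. Speed limits (rad/s): [2.79, 2.79, 3.14, 3.14, 3.14, 3.14].

### API

Orientations are given as a 3x3 rotation matrix whose columns are the frame's x, y, z axes.
In Python, from rig import arm gives the robot as it stands.
- The arm moves only by the tool play_rows, never from a script. Its argument "steps" is a list of rows, each a list of 7 numbers: the turn, a rotation vector about the tool's x, y, z in degrees, then the shift along the tool's x, y, z in cm, then the gripper command: -1 is shut, 1 is fully open, values between are in proportion. A call has 1 to 12 rows; each row is the pose to reach, as a shift and turn from the pose commanded when the call began, along the tool's axes at that moment; what a row does not reach only later rows make up. A row lasts 1/12 s, in which the tool goes at most 41.7 mm and 7.16 degrees, less where a joint would pass 70% of its speed; a pose out of reach is approached as far as the arm can. A call with a gripper value outside its range is refused whole. The fingers move at their own pace and stop on an object; "newtons" is the grip in N (left out, the last holds). Time passes only in rows, so rows that repeat a pose let the fingers close. It gives the time, the measured TCP pose, the force, the opening and the grip force at its end, in the units of the state.
- arm.get_obs(): the state, without advancing time (a new reading comes with each control period).
- arm.snapshot(name): name is "side" or "top"; returns the picture (480x640x3 uint8, blue, green, red); there is no depth.
- arm.camera_model(name): a dict with "fx", "fy", "cx", "cy" (pixels), "k1" (the pictures are not rectified: a ray, as slopes to the right and down, at radius r is drawn at 1 + k1 r^2 times it, then the intrinsics apply), "eye" and "attitude" of the camera in the world. Camera axes: x right, y up, looking along -z (the intrinsics and any distortion apply to the point x, -y, -z); pixel columns grow to the right and rows downward; lengths in m; the calibration is good to about 2 mm. A picture is of the moment at which its call begins. camera_model takes no time and is no camera call.
- arm.job_done(): hands the job in; it is judged then, once.
The state is a dict: "clock": time; "joints": joint angles; "joint_velocities": joint speeds; "tau": joint torques, N m; "eef_pos": TCP position; "tcp_rot": TCP orientation; "wrist_force": force on the tool from outside, world axes, zero at the start; "moment": the same for the moment, N m; "opening": opening from 0.0 (shut) to 1.0 (fully open); "finger_force": force on a finger pad.
Only numpy, scipy, OpenCV 4.12 (cv2) and the standard library are available. Lean on these libraries where they do the work, as an engineer would, in place of code of your own. Each camera call takes 0.05 s, during which the arm holds its last target. There are 200 camera calls.

## Working session

There is one attempt and no reset: what is moved stays moved. The work goes in short steps, Python scripts to look and compute and a tool call to move; the robot and the scene stay as the last step left them, time stands still between calls to the robot, and variables do not carry over. Pictures are saved under pics/ and viewed, at most 10 in all, crops included, and the job is handed in when it is done.

Besides the shell and the picture viewer there is one more tool, called after ">>>" by a JSON object that holds its "fn" and its "kwargs". play_rows: Moves the arm, as the interface text tells. Its arguments: {"type":"object","properties":{"steps":{"type":"array","items":{"type":"array","items":{"type":"number"}}},"newtons":{"type":"number"}},"required":["steps"]}

```bash
ls; mkdir -p pics; python3 - <<'E'
from rig import arm
import cv2
for n in("side","top"):
    cv2.imwrite(f"pics/{n}0.png",arm.snapshot(n)); print(arm.camera_model(n))
o=arm.get_obs();print(o)
E
```

```text
pics
{'fx': 508.6046855210145, 'fy': 508.6046855210145, 'cx': 315.6208870866666, 'cy': 241.84876736460575, 'k1': 0.03646681425106695, 'eye': array([0.52174031, 1.14424862, 0.40878912]), 'attitude': array([[-9.99028357e-01,  7.58087230e-04,  4.40654887e-02],
       [ 4.10393790e-02, -3.48480389e-01,  9.36417208e-01],
       [ 1.60658445e-02,  9.37315765e-01,  3.48110679e-01]])}
{'fx': 449.9494467008827, 'fy': 449.9494467008827, 'cx': 311.64133384035756, 'cy': 242.04953019877337, 'k1': -0.04050318699963967, 'eye': array([0.43995085, 0.3420012 , 0.9363591 ]), 'attitude': array([[-0.01663746,  0.99658761, -0.08084759],
       [-0.99984017, -0.01605344,  0.00786841],
       [ 0.00654368,  0.08096558,  0.99669542]])}
{'clock': 0.1, 'joints': array([ 1.39366009e+00,  3.85478865e-01,  6.77962260e-03, -4.18347354e-04,
       -1.19404198e+00, -2.58603105e-01]), 'joint_velocities': array([-7.03538315e-04, -1.42256871e-03,  1.69367227e-03, -3.86365639e-05,
       -1.19615357e-03, -5.64638213e-04]), 'tau': array([-4.92876916e-04, -3.91690063e+01,  1.87935644e+01,  4.23192412e+00,
        1.35014221e-02, -6.73154273e-05]), 'eef_pos': array([0.26356044, 0.56611322, 0.22157867]), 'tcp_rot': array([[ 9.06493138e-01, -4.22219924e-01, -7.25625983e-04],
       [-4.22220530e-01, -9.06491267e-01, -1.84588378e-03],
       [ 1.21595294e-04,  1.97965517e-03, -9.99998033e-01]]), 'wrist_force': array([ 0.39222891, -0.07125591, -0.18575157]), 'moment': array([-0.0458158 ,  0.01261074,  0.01725192]), 'finger_force': 0.0, 'opening': 0.9989372878664493}
```

View pics/side0.png

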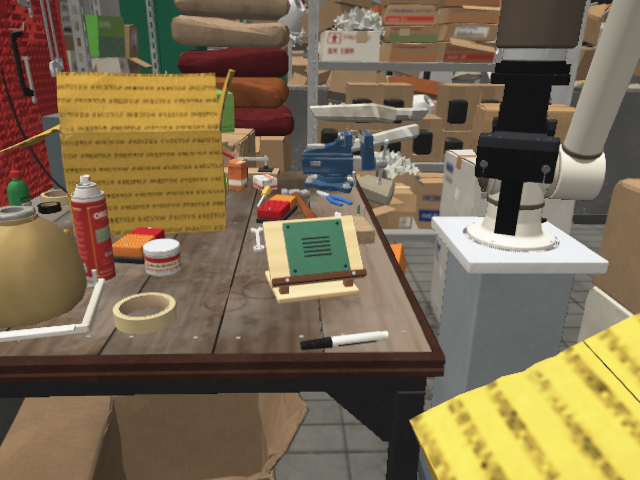

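View pics/top0.png

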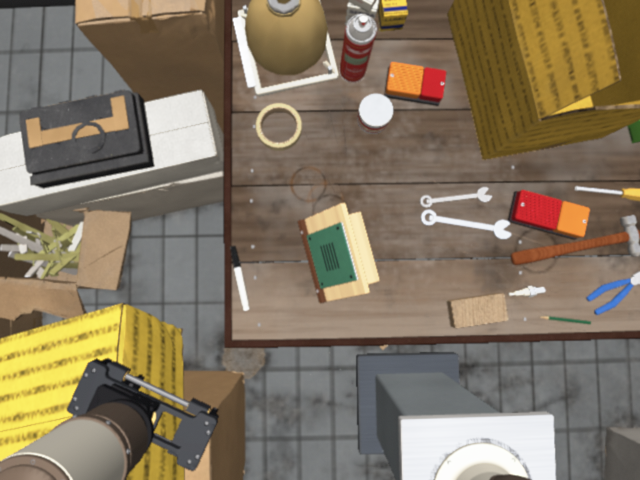

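```bash
python3 - <<'E'
import cv2
a=cv2.imread("pics/side0.png")[205:310,250:380]; b=cv2.imread("pics/top0.png")[195:310,290:390]
cv2.imwrite("pics/c1.png",cv2.resize(a,(780,630))[:600]); cv2.imwrite("pics/c2.png",cv2.resize(b,(500,575),interpolation=cv2.INTER_CUBIC))
E
```

```text
(no output)
```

View pics/c1.png

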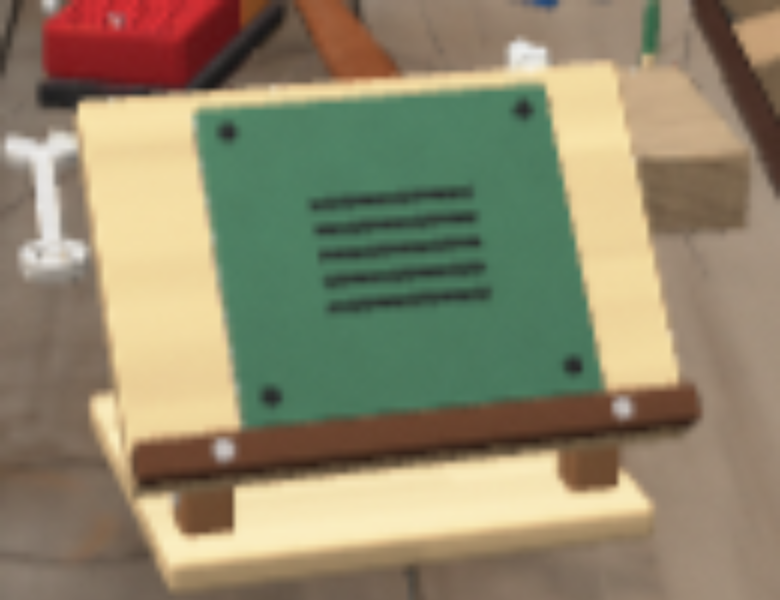

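View pics/c2.png

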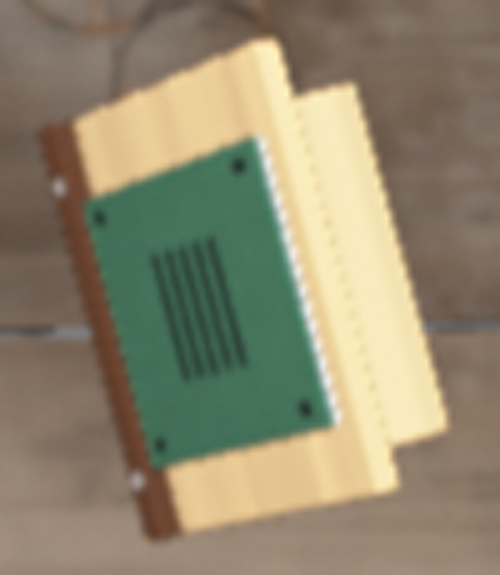

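```bash
cat > h.py <<'E'
import numpy as np
from rig import arm
from scipy.optimize import least_squares
CM={n:arm.camera_model(n) for n in("side","top")}
def proj(n,P):
    c=CM[n]; p=(np.asarray(P)-c["eye"])@c["attitude"]
    s=np.stack([p[...,0]/-p[...,2],-p[...,1]/-p[...,2]],-1); s=s*(1+c["k1"]*(s**2).sum(-1,keepdims=True))
    return s*[c["fx"],c["fy"]]+[c["cx"],c["cy"]]
a=np.radians(50)
def rest(x,y,w):
    u=np.array([np.cos(w),np.sin(w),0]);Z=np.array([0,0,1.])
    X=-u*np.cos(a)+Z*np.sin(a); z=u*np.sin(a)+Z*np.cos(a)
    return np.array([x,y,.045]),np.stack([X,np.cross(z,X),z],1)
def w2(R0,R,P): return (np.asarray(P)/1000)@R.T+R0
E
cat > fit.py <<'E'
from h import *
S=[((78,100),(108,85,0)),((615,62),(108,-85,0)),((135,442),(0,85,11)),((697,387),(0,-85,11)),((138,490),(-12,85,11))]
T=[((40,128),(-12,85,11)),((152,542),(-12,-85,11)),((400,488),(108,-85,-12))]
Sp=[((195,112),(100,55,8)),((545,85),(100,-55,8))]; Tp=[((255,138),(100,55,8)),((335,425),(100,-55,4))]
def f(q):
    R0,R=rest(*q[:3]); r=[]
    for n,L,s,o in(("side",S,6,(250,205)),("top",T,5,(290,195))):
        for uv,P in L: r.append(proj(n,w2(R0,R,P))-(np.array(uv)/s+o))
    for n,L,s,o in(("side",Sp,6,(250,205)),("top",Tp,5,(290,195))):
        for uv,P in L: r.append(proj(n,w2(R0,R,np.add(P,[0,q[3]*1000,0])))-(np.array(uv)/s+o))
    return np.concatenate(r)
s=least_squares(f,[.43,.3,np.pi/2,0])
print(s.x,np.degrees(s.x[2]));print(s.fun.reshape(-1,2).round(1));R0,R=rest(*s.x[:3]);print(R.round(4).tolist())
E
python3 fit.py
```

```text
[ 0.47663407  0.32821113  1.81551086 -0.00320164] 104.02110973933078
[[-0.4 -0.8]
 [ 0.1 -1.1]
 [-0.3 -1.3]
 [-0.1 -1.9]
 [ 0.2 -2.5]
 [-1.5  0.4]
 [-1.8  0.3]
 [ 0.1 -0.2]
 [-0.2 -1.7]
 [ 0.2 -1.6]
 [-1.4 -0.4]
 [ 0.2  0.5]]
[[0.1557, 0.9702, -0.1856], [-0.6236, 0.2423, 0.7432], [0.766, -0.0, 0.6428]]
```

```bash
cat >> h.py <<'E'
from scipy.spatial.transform import Rotation as Ro
R0,R=rest(.4766,.3282,1.8155)
RG=np.stack([R[:,1],-R[:,2],-R[:,0]],1); RF=RG@np.diag([-1,-1,1])   # grasp / flipped
def go(P,Rt=RG):
    o=arm.get_obs(); T=o["tcp_rot"]; d=T.T@(w2(R0,R,P)-o["eef_pos"])
    print("turn",np.degrees(Ro.from_matrix(T.T@Rt).as_rotvec()).round(1),"shift cm",(d*100).round(2))
def st():
    o=arm.get_obs(); print("t",o["clock"],"j",o["joints"].round(2),"rest mm",((o["eef_pos"]-R0)@R*1000).round(1),"F rest",(o["wrist_force"]@R).round(1),"open",o["opening"],"ff",o["finger_force"],"ang",np.degrees(Ro.from_matrix(RG.T@o["tcp_rot"]).as_rotvec()).round(1))
E
python3 -c "
from h import *
st();go((75,-82,110))"
```

```text
t 0.1 j [ 1.39  0.39  0.01 -0.   -1.19 -0.26] rest mm [ -46.3 -149.1  329.9] F rest [-0.   0.4 -0.2] open 0.9989372878664493 ff 0.0 ang [-38.5  13.6  37.4]
turn [ 38.5 -13.6 -37.4] shift cm [20.71 14.92  4.87]
```

>>> {"fn": "play_rows", "kwargs": {"steps": [[6,-2,-6,3,2,0.5,-1],[13,-4.5,-12.5,7,5,1.6,-1],[19,-7,-19,10.5,7.5,2.4,-1],[26,-9,-25,14,10,3.2,-1],[32,-11.3,-31,17.5,12.5,4,-1],[38.5,-13.6,-37.4,20.7,14.9,4.9,-1],[38.5,-13.6,-37.4,20.7,14.9,4.9,-1],[38.5,-13.6,-37.4,20.7,14.9,4.9,-1],[38.5,-13.6,-37.4,20.7,14.9,4.9,-1],[38.5,-13.6,-37.4,20.7,14.9,4.9,-1],[38.5,-13.6,-37.4,20.7,14.9,4.9,-1],[38.5,-13.6,-37.4,20.7,14.9,4.9,-1]], "newtons": 20}}

```text
clock: 1.1
eef_pos: [0.3898, 0.342, 0.1719]
tcp_rot: [[0.971, 0.181, -0.155], [0.239, -0.743, 0.625], [-0.002, -0.644, -0.765]]
wrist_force: [0.0, -0.3, -0.3]
opening: 0.172
finger_force: 0.0
```

```bash
python3 -c "
from h import *
st();go((52,-82,30))"
```

```text
t 1.1 j [ 0.57  0.24 -0.26 -0.82 -0.99  1.68] rest mm [ 75.1 -80.8 107.9] F rest [-0.  -0.1 -0.4] open 0.17209163821819978 ff 0.0 ang [0.1 0.1 0.2]
turn [-0.1 -0.1 -0.2] shift cm [-0.08  7.8   2.3 ]
```

>>> {"fn": "play_rows", "kwargs": {"steps": [[0,0,0,0,2,0.6,-1],[0,0,0,0,4,1.2,-1],[0,0,0,0,6,1.8,-1],[0,0,0,0,7.8,2.3,-1],[0,0,0,0,7.8,2.3,-1],[0,0,0,0,7.8,2.3,-1],[0,0,0,0,7.8,2.3,-1]]}}

```text
clock: 1.68
eef_pos: [0.3997, 0.3014, 0.1066]
tcp_rot: [[0.97, 0.187, -0.155], [0.243, -0.742, 0.625], [0.002, -0.644, -0.765]]
wrist_force: [0.7, -0.2, 0.2]
opening: 0.008
finger_force: 0.0
```

>>> {"fn": "play_rows", "kwargs": {"steps": [[0,0,0,0,0.3,0,-1],[0,0,0,0,0.6,0,-1],[0,0,0,0,0.9,0,-1],[0,0,0,0,1.1,0,-1],[0,0,0,0,1.1,0,-1]]}}

```text
clock: 2.1
eef_pos: [0.4015, 0.2922, 0.0985]
tcp_rot: [[0.97, 0.186, -0.156], [0.242, -0.742, 0.625], [0.0, -0.644, -0.765]]
wrist_force: [-0.1, 0.0, 1.0]
opening: 0.006
finger_force: 0.0
```

```bash
python3 -c "
from h import *
import cv2
st();p=arm.snapshot('side')[180:310,230:390];q=arm.snapshot('top')[185:315,270:430]
cv2.imwrite('pics/d1.png',cv2.resize(cv2.hconcat([p,q]),(800,325),interpolation=cv2.INTER_CUBIC))"
```

```text
t 2.1 j [ 0.44  0.35 -0.32 -0.88 -0.96  1.92] rest mm [ 51.8 -81.6  21.6] F rest [ 0.8 -0.1  0.7] open 0.0061683692735636795 ff 0.0 ang [ 0.1  0.  -0. ]
```

View pics/d1.png

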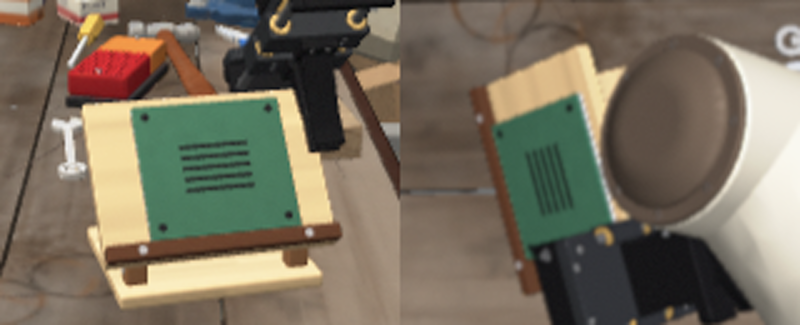

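The side view shows the shut fingers just right of the plate, tip near crop (325,148), over the board edge. I'll feel for the board face next.

>>> {"fn": "play_rows", "kwargs": {"steps": [[0,0,0,0,0.1,0,-1],[0,0,0,0,0.2,0,-1],[0,0,0,0,0.3,0,-1],[0,0,0,0,0.35,0,-1],[0,0,0,0,0.35,0,-1]]}}

```text
clock: 2.62
eef_pos: [0.4022, 0.2897, 0.0963]
tcp_rot: [[0.97, 0.186, -0.156], [0.243, -0.742, 0.625], [0.0, -0.644, -0.765]]
wrist_force: [-0.3, 0.6, 0.2]
opening: 0.007
finger_force: 0.0
```

>>> {"fn": "play_rows", "kwargs": {"steps": [[0,0,0,0,0.05,0,-1],[0,0,0,0,0.1,0,-1],[0,0,0,0,0.15,0,-1],[0,0,0,0,0.2,0,-1],[0,0,0,0,0.2,0,-1]]}}

```text
clock: 3.03
eef_pos: [0.4025, 0.2888, 0.0955]
tcp_rot: [[0.97, 0.186, -0.156], [0.243, -0.742, 0.625], [0.001, -0.645, -0.765]]
wrist_force: [-0.7, 1.6, 1.7]
opening: 0.008
finger_force: 1.2
```

```bash
python3 -c "
from h import *
st()"
```

```text
t 3.0333 j [ 0.43  0.36 -0.32 -0.88 -0.96  1.93] rest mm [ 51.7 -81.5  16.9] F rest [ 0.1 -0.3  2.4] open 0.00783433517110602 ff 1.1692475737072527 ang [ 0.1  0.  -0.1]
```

Touched the board at z≈17 (finger half-thickness 15), so my frame is about 2 mm low. Backing off 2 mm, then pushing.

>>> {"fn": "play_rows", "kwargs": {"steps": [[0,0,0,0,-0.2,0,-1],[0,0,0,0.5,-0.2,0,-1],[0,0,0,1,-0.2,0,-1],[0,0,0,1.4,-0.2,0,-1],[0,0,0,1.8,-0.2,0,-1],[0,0,0,2.2,-0.2,0,-1],[0,0,0,2.6,-0.2,0,-1],[0,0,0,3,-0.2,0,-1],[0,0,0,3.4,-0.2,0,-1],[0,0,0,3.8,-0.2,0,-1],[0,0,0,4.2,-0.2,0,-1]]}}

```text
clock: 3.95
eef_pos: [0.4434, 0.3, 0.0963]
tcp_rot: [[0.97, 0.186, -0.156], [0.243, -0.742, 0.624], [0.001, -0.644, -0.765]]
wrist_force: [-0.6, -0.3, 0.1]
opening: 0.006
finger_force: 0.4
```

>>> {"fn": "play_rows", "kwargs": {"steps": [[0,0,0,0.4,0,0,-1],[0,0,0,0.8,0,0,-1],[0,0,0,1.2,0,0,-1],[0,0,0,1.6,0,0,-1],[0,0,0,2,0,0,-1],[0,0,0,2.4,0,0,-1],[0,0,0,2.8,0,0,-1],[0,0,0,3.2,0,0,-1],[0,0,0,3.5,0,0,-1],[0,0,0,3.5,0,0,-1]]}}

```text
clock: 4.78
eef_pos: [0.4777, 0.3088, 0.0965]
tcp_rot: [[0.97, 0.186, -0.155], [0.242, -0.742, 0.625], [0.002, -0.644, -0.765]]
wrist_force: [0.3, 0.6, 0.4]
opening: 0.01
finger_force: 0.0
```

```bash
python3 -c "
from h import *
import cv2
st();p=arm.snapshot('side')[180:310,230:390];q=arm.snapshot('top')[185:315,270:430]
cv2.imwrite('pics/d2.png',cv2.resize(cv2.hconcat([p,q]),(800,325),interpolation=cv2.INTER_CUBIC))"
```

```text
t 4.7833 j [ 0.42  0.45 -0.15 -0.84 -1.02  1.88] rest mm [51.7 -3.6 18.4] F rest [-0.   0.4  0.7] open 0.010392271395245133 ff 0.0 ang [ 0.1  0.1 -0.1]
```

View pics/d2.png

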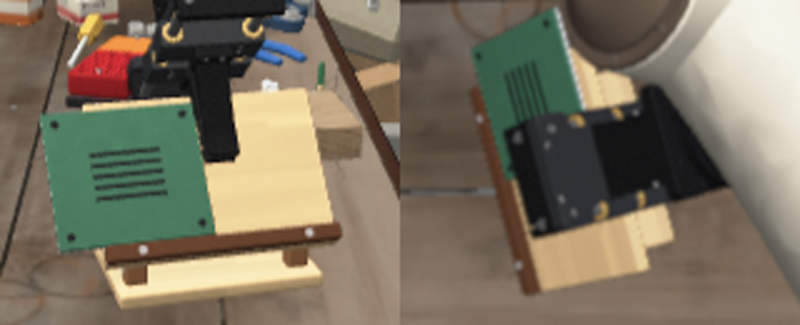

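Plate now overhangs the far side by about 30 mm (left edge at crop x≈40–62, board side at ≈84–107), still flat on the lip. Retreating and lining up for the grip.

>>> {"fn": "play_rows", "kwargs": {"steps": [[0,0,0,-0.3,-1.5,0,-1],[0,0,0,-0.3,-3,-1,0],[0,0,0,0,-3,-4,0],[0,0,0,1,-3,-7,0],[0,0,0,3.5,-3,-9,0],[0,0,0,6.5,-2,-9,0],[0,0,0,9.5,0,-9,0],[0,0,0,10.5,1.2,-9,0],[0,0,0,10.5,1.2,-9,0],[0,0,0,10.5,1.2,-9,0]]}}

```text
clock: 5.72
eef_pos: [0.5946, 0.2685, 0.1562]
tcp_rot: [[0.97, 0.184, -0.157], [0.242, -0.743, 0.625], [-0.002, -0.644, -0.765]]
wrist_force: [-0.1, -0.3, 0.7]
opening: 0.485
finger_force: 0.0
```

```bash
python3 -c "
from h import *
import cv2
st();go((58,102,6));p=arm.snapshot('side')[130:310,200:400]
cv2.imwrite('pics/d3.png',cv2.resize(p,(600,540),interpolation=cv2.INTER_CUBIC))"
```

```text
t 5.7167 j [ 0.3   0.53  0.15 -0.75 -1.25  1.78] rest mm [140.8 100.    5.2] F rest [ 0.7 -0.1  0.3] open 0.4846628688555484 ff 0.0 ang [ 0.1 -0.1  0.1]
turn [-0.1  0.1 -0.1] shift cm [ 0.21 -0.07  8.28]
```

View pics/d3.png

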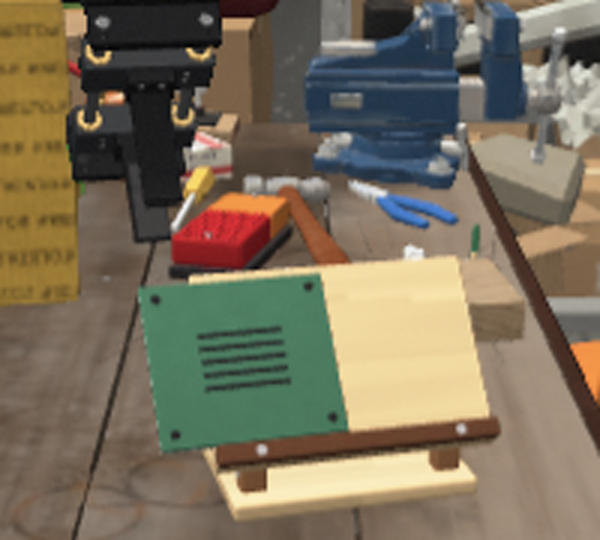

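Fingers straddle the plate plane above the overhang (front finger tip ≈(160,200), rear ≈(150,240)); plate still flat. Descending and gripping.

>>> {"fn": "play_rows", "kwargs": {"steps": [[0,0,0,0.2,-0.1,2,0],[0,0,0,0.2,-0.1,4,0],[0,0,0,0.2,-0.1,6,0],[0,0,0,0.2,-0.1,7.5,0],[0,0,0,0.2,-0.1,8.3,0],[0,0,0,0.2,-0.1,8.3,0],[0,0,0,0.2,-0.1,8.3,0]]}}

```text
clock: 6.35
eef_pos: [0.5837, 0.3221, 0.0953]
tcp_rot: [[0.97, 0.187, -0.156], [0.244, -0.742, 0.624], [0.001, -0.643, -0.765]]
wrist_force: [-1.1, 0.6, 0.0]
opening: 0.495
finger_force: 0.0
```

>>> {"fn": "play_rows", "kwargs": {"steps": [[0,0,0,0,0,0,-0.5],[0,0,0,0,0,0,-0.6],[0,0,0,0,0,0,-0.7],[0,0,0,0,0,0,-0.8],[0,0,0,0,0,0,-0.9],[0,0,0,0,0,0,-1],[0,0,0,0,0,0,-1],[0,0,0,0,0,0,-1],[0,0,0,0,0,0,-1],[0,0,0,0,0,0,-1]], "newtons": 20}}

```text
clock: 7.18
eef_pos: [0.584, 0.3216, 0.0948]
tcp_rot: [[0.97, 0.186, -0.155], [0.243, -0.743, 0.624], [0.001, -0.643, -0.766]]
wrist_force: [-0.3, -2.0, 0.2]
opening: 0.092
finger_force: 20.0
```

>>> {"fn": "play_rows", "kwargs": {"steps": [[0,0,0,0,0,0,-1],[0,0,0,0,0,0,-1],[0,0,0,0,0,0,-1]], "newtons": 45}}

```text
clock: 7.43
eef_pos: [0.584, 0.3215, 0.0948]
tcp_rot: [[0.97, 0.186, -0.155], [0.243, -0.743, 0.624], [0.001, -0.643, -0.766]]
wrist_force: [0.3, -3.1, 0.9]
opening: 0.095
finger_force: 45.0
```

```bash
python3 -c "
from h import *
st()"
```

```text
t 7.4333 j [ 0.38  0.6   0.1  -0.79 -1.12  1.81] rest mm [ 59.  102.6   7.1] F rest [ 2.7 -0.4 -1.8] open 0.09513904509274528 ff 44.978466806933284 ang [ 0.  0. -0.]
```

>>> {"fn": "play_rows", "kwargs": {"steps": [[0,0,0,0,0,-0.4,-1],[0,0,0,0,-0.3,-1,-1],[0,0,0,0,-1.2,-1.5,-1],[0,0,0,0,-2.4,-2,-1],[0,0,0,0,-4,-2,-1],[0,0,0,0,-5.5,-2,-1],[0,0,0,0,-7,-2,-1],[0,0,0,0,-8.5,-2,-1],[0,0,0,0,-10,-2,-1],[0,0,0,0,-11.5,-2,-1],[0,0,0,0,-12.5,-2,-1],[0,0,0,0,-13,-2,-1]]}}

```text
clock: 8.43
eef_pos: [0.5623, 0.4078, 0.1964]
tcp_rot: [[0.97, 0.189, -0.155], [0.244, -0.741, 0.626], [0.004, -0.645, -0.764]]
wrist_force: [-0.1, -0.2, -2.3]
opening: 0.089
finger_force: 45.0
```

```bash
python3 -c "
from h import *
import cv2
st();p=arm.snapshot('side')[130:310,200:400]
cv2.imwrite('pics/d4.png',cv2.resize(p,(600,540),interpolation=cv2.INTER_CUBIC))"
```

```text
t 8.4333 j [ 0.52  0.49  0.19 -0.74 -1.16  1.57] rest mm [ 79.6 102.4 140.6] F rest [-1.7 -0.1 -1.6] open 0.08921735262283186 ff 44.98261330649257 ang [ 0.1  0.1 -0.2]
```

View pics/d4.png

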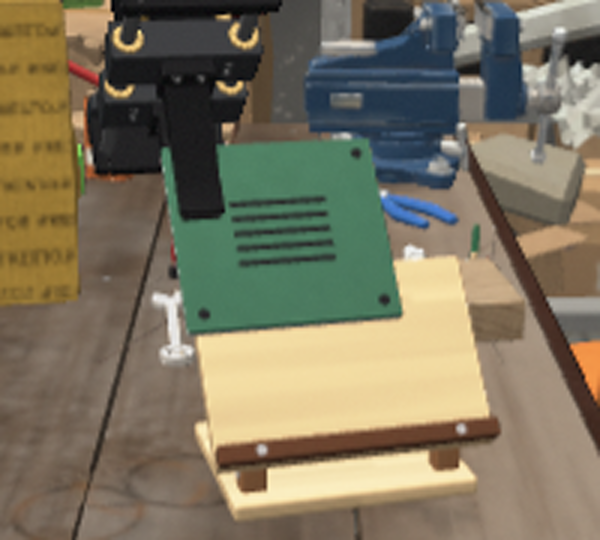

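Plate held squarely, clear of the rest. Rolling 180° about the tool axis.

>>> {"fn": "play_rows", "kwargs": {"steps": [[0,0,6,0,0,0,-1],[0,0,13,0,0,0,-1],[0,0,20,0,0,0,-1],[0,0,27,0,0,0,-1],[0,0,34,0,0,0,-1],[0,0,41,0,0,0,-1],[0,0,48,0,0,0,-1],[0,0,55,0,0,0,-1],[0,0,62,0,0,0,-1],[0,0,69,0,0,0,-1],[0,0,75,0,0,0,-1],[0,0,80,0,0,0,-1]]}}

```text
clock: 9.48
eef_pos: [0.5626, 0.4054, 0.1932]
tcp_rot: [[0.346, -0.925, -0.156], [-0.691, -0.364, 0.624], [-0.634, -0.108, -0.766]]
wrist_force: [0.5, -0.9, -0.9]
opening: 0.088
finger_force: 45.0
```

>>> {"fn": "play_rows", "kwargs": {"steps": [[0,0,6,0,0,0,-1],[0,0,13,0,0,0,-1],[0,0,20,0,0,0,-1],[0,0,27,0,0,0,-1],[0,0,34,0,0,0,-1],[0,0,41,0,0,0,-1],[0,0,48,0,0,0,-1],[0,0,55,0,0,0,-1],[0,0,62,0,0,0,-1],[0,0,69,0,0,0,-1],[0,0,75,0,0,0,-1],[0,0,80,0,0,0,-1]]}}

```text
clock: 10.48
eef_pos: [0.5625, 0.4053, 0.1932]
tcp_rot: [[-0.851, -0.501, -0.157], [-0.479, 0.618, 0.624], [-0.216, 0.606, -0.765]]
wrist_force: [-1.0, 0.1, -1.1]
opening: 0.089
finger_force: 45.0
```

>>> {"fn": "play_rows", "kwargs": {"steps": [[0,0,6,0,0,0,-1],[0,0,12,0,0,0,-1],[0,0,17,0,0,0,-1],[0,0,20,0,0,0,-1],[0,0,20,0,0,0,-1],[0,0,20,0,0,0,-1]]}}

```text
clock: 10.98
eef_pos: [0.5626, 0.4055, 0.1933]
tcp_rot: [[-0.97, -0.187, -0.156], [-0.243, 0.742, 0.624], [-0.0, 0.644, -0.765]]
wrist_force: [-1.0, 0.6, -0.7]
opening: 0.092
finger_force: 45.0
```

```bash
python3 -c "
from h import *
st();go((82,-101,60),RF)"
```

```text
t 10.9833 j [ 0.52  0.49  0.18 -0.74 -1.16 -1.57] rest mm [ 78.8 102.2 136.8] F rest [-1.  -0.8  0.2] open 0.09201696654995592 ff 44.99605715274811 ang [-0.000e+00 -1.000e-01  1.799e+02]
turn [ 0.1 -0.   0.1] shift cm [20.33 -7.66 -0.32]
```

>>> {"fn": "play_rows", "kwargs": {"steps": [[0,0,0,1,0,-0.3,-1],[0,0,0,3,0,-0.3,-1],[0,0,0,5,0,-0.3,-1],[0,0,0,7.5,0,-0.3,-1],[0,0,0,10,-1,-0.3,-1],[0,0,0,12.5,-3,-0.3,-1],[0,0,0,15,-5,-0.3,-1],[0,0,0,17.5,-6.5,-0.3,-1],[0,0,0,19.5,-7.7,-0.3,-1],[0,0,0,20.4,-8.7,-0.3,-1],[0,0,0,20.4,-8.7,-0.3,-1],[0,0,0,20.4,-8.7,-0.3,-1]]}}

```text
clock: 11.98
eef_pos: [0.3813, 0.2896, 0.1404]
tcp_rot: [[-0.97, -0.186, -0.155], [-0.242, 0.742, 0.625], [-0.002, 0.644, -0.765]]
wrist_force: [0.1, 0.6, -1.0]
opening: 0.09
finger_force: 45.0
```

```bash
python3 -c "
from h import *
import cv2
st();go((59,-102,7),RF);p=arm.snapshot('side')[180:310,230:390];q=arm.snapshot('top')[185:315,270:430]
cv2.imwrite('pics/d5.png',cv2.resize(cv2.hconcat([p,q]),(800,325),interpolation=cv2.INTER_CUBIC))"
```

```text
t 11.9833 j [ 0.47  0.25 -0.33 -0.84 -1.   -1.31] rest mm [  82.3 -101.8   50.3] F rest [-1.2  0.2 -0.2] open 0.0904816143860393 ff 44.995857775211334 ang [ 1.000e-01 -1.000e-01  1.799e+02]
turn [0.1 0.1 0.1] shift cm [ 0.02 -4.33  2.32]
```

View pics/d5.png

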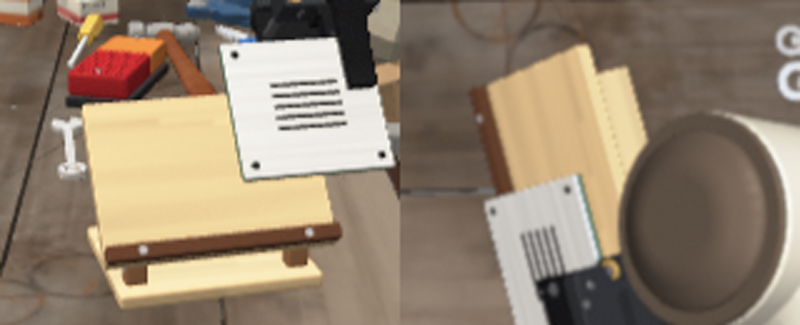

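Plate is bare side out, level with the lip, gripped at its near (right) end past the board side. Lowering.

>>> {"fn": "play_rows", "kwargs": {"steps": [[0,0,0,0,-1,0.5,-1],[0,0,0,0,-2,1,-1],[0,0,0,0,-3,1.5,-1],[0,0,0,0,-3.7,1.6,-1],[0,0,0,0,-4.1,1.7,-1],[0,0,0,0,-4.2,1.8,-1],[0,0,0,0,-4.2,1.9,-1],[0,0,0,0,-4.2,2,-1],[0,0,0,0,-4.2,2,-1]]}}

```text
clock: 12.83
eef_pos: [0.3864, 0.2717, 0.098]
tcp_rot: [[-0.97, -0.187, -0.155], [-0.243, 0.742, 0.625], [-0.002, 0.644, -0.765]]
wrist_force: [0.2, 0.7, -2.5]
opening: 0.087
finger_force: 45.0
```

```bash
python3 -c "
from h import *
st()"
```

```text
t 12.8333 j [ 0.41  0.33 -0.36 -0.88 -0.96 -1.18] rest mm [  61.8 -101.2    8.8] F rest [-2.3  0.3 -1.1] open 0.08724028705714516 ff 44.995961766690016 ang [ 1.000e-01 -1.000e-01  1.799e+02]
```

>>> {"fn": "play_rows", "kwargs": {"steps": [[0,0,0,0,0,0.1,-1],[0,0,0,0,0,0.2,-1],[0,0,0,0,0,0.3,-1],[0,0,0,0,-0.1,0.3,-1],[0,0,0,0,-0.1,0.3,-1]]}}

```text
clock: 13.25
eef_pos: [0.3861, 0.2725, 0.0948]
tcp_rot: [[-0.97, -0.186, -0.155], [-0.243, 0.742, 0.625], [-0.001, 0.644, -0.765]]
wrist_force: [0.2, -1.1, -0.6]
opening: 0.086
finger_force: 45.0
```

```bash
python3 -c "
from h import *
st()"
```

```text
t 13.25 j [ 0.42  0.33 -0.36 -0.89 -0.96 -1.18] rest mm [  58.8 -101.3    7.4] F rest [ 0.3 -0.1 -1.2] open 0.08609274831890319 ff 44.99292466789484 ang [ 1.000e-01 -1.000e-01  1.799e+02]
```

>>> {"fn": "play_rows", "kwargs": {"steps": [[0,0,0,0,-0.05,0.05,-1],[0,0,0,0,-0.05,0.05,-1]], "newtons": 10}}

```text
clock: 13.42
eef_pos: [0.3861, 0.2724, 0.0947]
tcp_rot: [[-0.97, -0.187, -0.156], [-0.243, 0.742, 0.625], [-0.001, 0.644, -0.765]]
wrist_force: [-0.2, -2.6, 4.5]
opening: 0.09
finger_force: 10.0
```

>>> {"fn": "play_rows", "kwargs": {"steps": [[0,0,0,0,0,0,-0.75],[0,0,0,0,0,0,-0.6],[0,0,0,0,0,0,-0.4],[0,0,0,0,0,0,-0.2],[0,0,0,0,0,0,-0.1],[0,0,0,0,0,0,0],[0,0,0,0,0,0,0]]}}

```text
clock: 14.0
eef_pos: [0.3859, 0.2724, 0.0939]
tcp_rot: [[-0.97, -0.186, -0.156], [-0.243, 0.742, 0.625], [-0.001, 0.644, -0.765]]
wrist_force: [-0.2, 1.0, -0.6]
opening: 0.459
finger_force: 0.0
```

```bash
python3 -c "
from h import *
import cv2
st();p=arm.snapshot('side')[180:310,230:390];q=arm.snapshot('top')[185:315,270:430]
cv2.imwrite('pics/d6.png',cv2.resize(cv2.hconcat([p,q]),(800,325),interpolation=cv2.INTER_CUBIC))"
```

```text
t 14.0 j [ 0.42  0.33 -0.36 -0.89 -0.96 -1.18] rest mm [  58.1 -101.5    6.8] F rest [-1.1  0.1  0.4] open 0.45890766695024804 ff 0.0 ang [ 0.0e+00 -1.0e-01  1.8e+02]
```

View pics/d6.png

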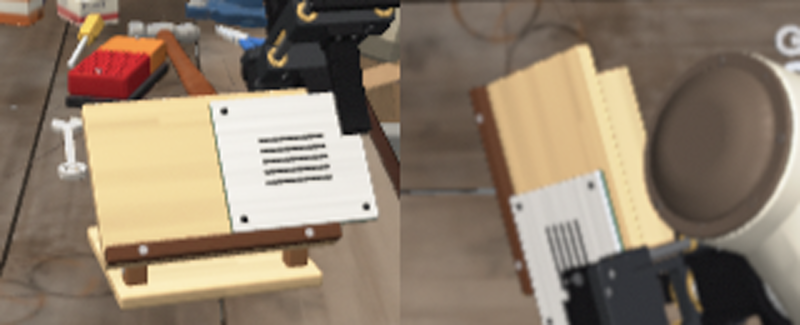

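Plate lies bare side out on the lip, near edge past the board side (crop x≈375), slots horizontal. Retreating, then pushing it to the middle with shut fingers.

>>> {"fn": "play_rows", "kwargs": {"steps": [[0,0,0,0,0,-1,0],[0,0,0,0,0,-3,0],[0,0,0,0,0,-5,0],[0,0,0,0,0,-7,0],[0,0,0,0,0,-9,0],[0,0,0,1,0.5,-9,-1],[0,0,0,2.5,1.2,-9,-1],[0,0,0,3.5,1.2,-9,-1],[0,0,0,3.5,1.2,-9,-1],[0,0,0,3.5,1.2,-9,-1],[0,0,0,3.5,1.2,-9,-1]], "newtons": 20}}

```text
clock: 15.02
eef_pos: [0.3641, 0.2166, 0.1704]
tcp_rot: [[-0.97, -0.186, -0.156], [-0.243, 0.742, 0.624], [-0.001, 0.643, -0.765]]
wrist_force: [-0.3, 0.5, 0.1]
opening: 0.132
finger_force: 0.0
```

```bash
python3 -c "
from h import *
st();go((52,-136,18.4),RF)"
```

```text
t 15.0167 j [ 0.34  0.16 -0.37 -0.79 -1.11 -1.27] rest mm [ 148.2 -136.2   18.5] F rest [-0.3 -0.2  0.5] open 0.13168885129263702 ff 0.0 ang [ 0.000e+00 -1.000e-01  1.799e+02]
turn [0.  0.  0.1] shift cm [-0.02 -0.02  9.62]
```

>>> {"fn": "play_rows", "kwargs": {"steps": [[0,0,0,0,0,2,-1],[0,0,0,0,0,4.5,-1],[0,0,0,0,0,7,-1],[0,0,0,0,0,8.8,-1],[0,0,0,0,0,9.6,-1],[0,0,0,0,0,9.6,-1],[0,0,0,-0.5,0,9.6,-1],[0,0,0,-0.9,0,9.6,-1],[0,0,0,-1.3,0,9.6,-1],[0,0,0,-1.7,0,9.6,-1],[0,0,0,-2.1,0,9.6,-1],[0,0,0,-2.1,0,9.6,-1]]}}

```text
clock: 16.02
eef_pos: [0.3704, 0.2817, 0.0974]
tcp_rot: [[-0.97, -0.187, -0.154], [-0.242, 0.742, 0.625], [-0.002, 0.644, -0.765]]
wrist_force: [0.8, -0.1, 0.6]
opening: 0.005
finger_force: 0.0
```

```bash
python3 -c "
from h import *
st();go((52,-65,18.4),RF)"
```

```text
t 16.0167 j [ 0.45  0.31 -0.39 -0.9  -0.94 -1.19] rest mm [  52.6 -114.4   18.8] F rest [0.6 0.7 0.1] open 0.00540154340498851 ff 0.0 ang [ 2.000e-01 -1.000e-01  1.799e+02]
turn [0.1 0.1 0.1] shift cm [-4.94 -0.05  0.07]
```

>>> {"fn": "play_rows", "kwargs": {"steps": [[0,0,0,-0.5,0,0,-1],[0,0,0,-1,0,0,-1],[0,0,0,-1.5,0,0,-1],[0,0,0,-2,0,0,-1],[0,0,0,-2.5,0,0,-1],[0,0,0,-3,0,0,-1],[0,0,0,-3.5,0,0,-1],[0,0,0,-4,0,0,-1],[0,0,0,-4.5,0,0,-1],[0,0,0,-4.9,0,0,-1],[0,0,0,-4.9,0,0,-1]]}}

```text
clock: 16.93
eef_pos: [0.418, 0.2939, 0.0971]
tcp_rot: [[-0.97, -0.187, -0.154], [-0.242, 0.742, 0.625], [-0.002, 0.644, -0.765]]
wrist_force: [0.3, -0.1, 0.1]
opening: 0.006
finger_force: 0.0
```

>>> {"fn": "play_rows", "kwargs": {"steps": [[0,0,0,0.4,0,0,-1],[0,0,0,0.4,2,0,-1],[0,0,0,0.4,4,-1,-1],[0,0,0,0.4,5,-4,-1],[0,0,0,1,6,-7,-1],[0,0,0,3,6,-10,-1],[0,0,0,6,6,-12,-1],[0,0,0,9,6,-12,-1],[0,0,0,11,6,-12,-1],[0,0,0,12,6,-12,-1],[0,0,0,12,6,-12,-1],[0,0,0,12,6,-12,-1]]}}

```text
clock: 17.93
eef_pos: [0.3083, 0.2342, 0.2278]
tcp_rot: [[-0.97, -0.187, -0.154], [-0.243, 0.742, 0.625], [-0.002, 0.644, -0.765]]
wrist_force: [-0.9, -0.1, 0.0]
opening: 0.006
finger_force: 0.0
```

```bash
python3 -c "
from h import *
import cv2
st()
for n in('side','top'):
    im=arm.snapshot(n); hs=cv2.cvtColor(im,cv2.COLOR_BGR2HSV)
    m=((hs[...,1]<40)&(hs[...,2]>150)).astype('uint8'); k,l,s,c=cv2.connectedComponentsWithStats(m)
    C0=proj(n,w2(R0,R,(50,0,10)))
    i=l[tuple(C0.astype(int)[::-1]+[12,0])] or l[tuple(C0.astype(int)[::-1]+[0,12])]
    ct=cv2.findContours((l==i).astype('uint8'),0,2)[0]; ct=max(ct,key=cv2.contourArea)
    print(n,s[i],'corners',cv2.approxPolyDP(ct,6,True)[:,0].tolist())
    for y0 in(-55,55): print(proj(n,w2(R0,R,[(100,y0,10),(0,y0,10)])).round(1).tolist())
    cv2.imwrite(f'pics/f_{n}.png',im)
"
```

```text
t 17.9333 j [ 0.45 -0.02 -0.41 -0.76 -1.15 -1.46] rest mm [ 172.5 -186.1   78.9] F rest [-0.1 -0.9  0.1] open 0.0059814368938782905 ff 0.0 ang [ 1.000e-01 -1.000e-01  1.799e+02]
side [ 281  219   68   58 3002] corners [[338, 219], [281, 223], [289, 276], [348, 270]]
[[339.6, 217.3], [350.0, 269.4]]
[[280.8, 221.6], [289.4, 275.7]]
top [ 306  221   51   66 2039] corners [[341, 221], [306, 234], [320, 286], [356, 278]]
[[354.5, 279.5], [318.9, 287.9]]
[[338.4, 220.6], [304.4, 233.9]]
```

The measured plate corners match a centred, flat pose within about 2 px in both views. The arm is clear, so I'm handing in.

```bash
python3 -c "
from rig import arm
print(arm.job_done())"
```

```text
the job is handed in; nothing more can be done
None
```

The plate is turned over and lies flat on the rest, bare metal side out, bottom edge on the lip and centred between the sides; the job was handed in at about 18 s with the arm clear (the hand-in gave no verdict).

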